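# Turn the shaft to its set-screw flat and hold the collar on it

## Robot

A 7-joint arm with a two-finger parallel gripper is mounted at the origin on a cart in front of the work surface, level with it; the furniture and walls round the work are solid. World frame = base frame: x ahead of the robot, y to its left, z up, the work surface at z = 0. Lengths are in m, angles in rad, forces in N, time in s.
With the tool pointing down it reaches from about 0.4 to 0.85 m from the base axis. Payload 10.4 kg.
Tool frame: the origin (TCP) lies at the very end of the fingers, on their centre line; the grasp point (between the pads) lies 19 mm behind it; z points along the fingers, y is the direction in which the jaws open and shut (so a half turn about z gives the same grasp; the last joint's range is limited). The gripper opens to 87 mm and grips with 3 to 60 N. Pads are 19 mm wide; open, the fingers measure 117 mm over their backs; the gripper's body (75 mm by 190 mm) begins 51 mm behind the grasp point.
Start: joints at [1.08, 0.332, -0.065, 1.46, 0.022, 1.35, -0.088], TCP at [0.282, -0.558, 0.223] pointing down, gripper open.
Joint ranges: [-2.6, 2.6], [-0.5, 2.12], [-1.47, 1.34], [0.16, 2.42], [-1.27, 4.41], [0.06, 2.06], [-2.6, 2.6]. Speed limits (rad/s): [2.22, 2.22, 2.79, 2.79, 3.14, 3.14, 3.14].

## Interface

Orientations are given as a unit quaternion [x, y, z, w].
In Python, from bench import r, eyes, job gives the robot as it stands. The module is installed in compiled form; this text tells all that it offers.
- The arm moves only by the tool play_rows, never from a script. Its argument "motion" is a list of rows, each a list of 7 numbers: the shift along the tool's x, y, z as a fraction of full scale, then the turn, a rotation vector about the tool's x, y, z as a fraction of full scale, then the opening in per cent of the stroke, from 0 (shut) to 100 (fully open). A call has 1 to 5 rows; each row is the pose to reach, as a shift and turn from the pose commanded when the call began, along the tool's axes at that moment; what a row does not reach only later rows make up. Full scale, the value 1, is 0.2 m for a shift and 90 degrees for a turn. A row lasts 1/8 s, in which the tool goes at most 62.5 mm and 10.7 degrees, less where a joint would pass 70% of its speed; a pose out of reach is approached as far as the arm can. A call with a number of a shift or a turn outside -1 to 1 is refused whole. A call with a gripper value outside its range is refused whole. The fingers move at their own pace and stop on an object; "squeeze" is the grip in N (left out, the last holds). Time passes only in rows, so rows that repeat a pose let the fingers close. It gives the time, the measured TCP pose, the force and the opening at its end, in the units of the state.
- r.read_state(): the state, without advancing time (a new reading comes with each control period).
- eyes.camera(name): name is "side" or "top" or "wrist"; returns a dict with "image" (480x640x3 uint8, red, green, blue), "mtx" (3x3 intrinsics, pixels), "dist" ([k1, k2, p1, p2, k3] as OpenCV has them; the pictures are not rectified), "R" (3x3) and "t" (3): a world point X has camera coordinates R X + t. Camera axes: x right, y down, z forward; pixel columns grow to the right and rows downward; lengths in m; the calibration is good to about 2 mm. A picture is of the moment at which its call begins. There is no depth.
- job.close_job(): hands the job in, once; it reports no verdict.
Trained networks look in a picture, given as the dict that the camera call returned (one of the last four; its "shot" number tells which), for a name from the list of things; names that differ only in an ending like _2 or _b are one class to them, and where a whole thing is asked for, a point or a joint stands for the part that bears it (a point fixed in the world has none). Each returns a list of dicts, best first, with "p" (0 to 1); they miss things now and then, are a little off and sometimes report something else, mostly with a low value. They report only what shows in the picture. A call takes as long as a camera call. They do not tell look-alikes from the thing itself.
- eyes.regions_of(picture, label): "region" (480x640 bool, what is visible of it) and "xy" ([column, row] in pixels, amid what is visible of it).
- eyes.landmark_of(picture, label): "xy" ([column, row] in pixels: a listed point, or the origin of a listed thing).
The state is a dict: "time": time; "joint_positions": joint angles; "joint_vel": joint speeds; "joint_torque": joint torques, N m; "ee_pos": TCP position; "eef_rot": TCP orientation; "ft_force": force on the tool from outside, world axes, zero at the start; "torque": the same for the moment, N m; "width": finger opening in m.
Only numpy, scipy, OpenCV 4.12 (cv2) and the standard library are available. Lean on these libraries where they do the work, as an engineer would, in place of code of your own. Each camera call takes 0.05 s, during which the arm holds its last target. There are 200 camera calls.

## Task

On the assembly stand, swing the keeper arm off the end of the upright shaft, round to its open stop, then take the shaft between the fingers with a finger pad squarely on its set-screw flat and turn it until the flat faces the stand's pointer. Then pick up the shaft collar, lower it over the shaft with its set screw facing the flat, and finish while holding it there, carried by the gripper alone: level, half-way up the flat, clear of the shoulder below and not pressed against the shaft, so that a mate can tighten the screw. Do not let go at the end. The flat must still face the pointer then, with the keeper open; leave the loose parts round about where they lie.

Things in the scene. Friction and masses are not known exactly. Their poses are not given: they have to be found in the camera images.
- stand: Grey stand fixed to the bench: base 180x100x12 mm, round housing 66 mm wide at the foot, 36 mm at the top, 80 mm high, holding the upright shaft. Origin on the bench on the shaft's axis; z up; x axis points to the pointer (roughly towards the robot), an upright 6 mm pin 43 mm from the shaft axis, tip 84 mm up. Pivot post, 20 mm thick, 90 mm from the axis on the opposite side.
- shaft_end (a point): Centre of the shaft's top end, 130 mm above the bench. The upright shaft turns in the stand with a drag of about 0.05 N m and stays where left. Its end is 24 mm in diameter from 86 to 130 mm above the bench, with one flat along it; below that is a shoulder 32 mm across.
- flat (a point): The set-screw flat of the shaft. Origin on the shaft's axis at mid height of the flat, 107 mm above the bench; x axis = straight out of the flat; z up. The flat is 9 mm from the axis, 15 mm wide, and reaches up to 2 mm below the top of the shaft. Gripped square to the flat the shaft measures 21 mm, elsewhere up to 24 mm.
- shaft (a joint): Angle of the shaft in rad: 0 = the flat faces the pointer, positive = the flat is turned anticlockwise from there, seen from above. Starts at 0.5 to 1.4.
- keeper (a joint): Angle of the keeper arm in rad: 0 = closed stop, arm over the shaft's end; 1.571 = open stop; it opens anticlockwise seen from above, with a drag of about 0.08 N m, and stays where left.
- keeper_hinge (a point): Point on the keeper's vertical pivot axis, at the underside of the arm, 136 mm above the bench.
- keeper_grip (a point): Point on the axis of the keeper's upright black round grip: 16 mm in diameter, from 144 to 188 mm above the bench, this point 170 mm above the bench and 135 mm from the pivot axis. The arm below the grip is 8 mm thick and 18 mm wide.
- collar_center (a point): Centre (half-way up, on the bore's axis) of the loose dark steel shaft collar: 45 mm across, 20 mm high, 0.13 to 0.25 kg, lying with its 27 mm bore upright. x axis out along the set screw, z up. Grasp its two flat sides, 46 mm apart along y, 28 mm long. Screw tip 10.5 mm from the axis, so it goes on only with the screw over the flat. Starts with the screw within 1.05 rad of the pointer's direction.
- collar: The same collar; origin at the centre of its underside, axes as for collar_center.
- collar_screw (a point): Outer part of the collar's set screw, 30 mm from the bore's axis at half height, 9 mm thick, standing out of a boss 14 mm wide; its end is 32 mm from the axis.
- spacer: bronze-coloured spacer ring, 38 mm across, 12 mm high, lying flat, smooth all round (no screw); a bystander, to be left alone (origin at its underside)
- hex_key: black hex key, 165 mm long, 50 mm across its bend, lying flat; a bystander, to be left alone (origin at its underside)
- cap_screw: loose black socket-head screw, 44 mm long, lying flat; a bystander, to be left alone (origin at its underside)
There are look-alikes about, which are no part of the job. There is more than one size of the collar; the job needs the smaller.

How it is judged:
By the outcome, as a careful person would: the job done as asked, in the order asked, and still so for the second after the job is handed in, while the arm keeps its last pose, push and grip.
It also fails if it takes over 72 s, if anything falls off the work surface, if the arm or the gripper's body presses on something with over 40 N, if the wrist force passes 120 N, or if a joint passes its speed limit or range.

## Working session

There is one attempt and no reset: what is moved stays moved. The work goes in short steps, Python scripts to look and compute and a tool call to move; the robot and the scene stay as the last step left them, time stands still between calls to the robot, and variables do not carry over. Pictures are saved under pics/ and viewed, about 8 in all and at most 12, crops included, and the job is handed in when it is done.

Besides the shell and the picture viewer there is one more tool, called after "Request:" as name([rows], argument=value, ...), one row to a line, values as JSON. play_rows: Moves the arm, as the interface text tells. Shift numbers are shares of 0.2 m and turn numbers shares of 90 degrees, none past 1 either way. Its arguments: {"type":"object","properties":{"motion":{"type":"array","items":{"type":"array","items":{"type":"number"}}},"squeeze":{"type":"number"}},"required":["motion"]}

```bash
mkdir -p pics
cat > h.py <<'E'
import numpy as np, cv2
from scipy.spatial.transform import Rotation as Ro
from scipy.optimize import least_squares
from bench import r, eyes, job
def ray(pic,xy):
    u=cv2.undistortPoints(np.array([[xy]],float),pic["mtx"],np.array(pic["dist"],float))[0,0]
    R=np.array(pic["R"]);t=np.array(pic["t"])
    return -R.T@t, R.T@np.array([u[0],u[1],1.])
def atz(pic,xy,z):
    c,d=ray(pic,xy); return c+d*(z-c[2])/d[2]
def tri(obs):
    A=np.zeros((3,3));b=np.zeros(3);L=[]
    for p,xy in obs:
        c,d=ray(p,xy);d=d/np.linalg.norm(d);P=np.eye(3)-np.outer(d,d);A+=P;b+=P@c;L.append((P,c))
    X=np.linalg.solve(A,b);return X,[round(1e3*np.linalg.norm(P@(X-c)),1) for P,c in L]
def proj(pic,X):
    return cv2.projectPoints(np.array([X],float),cv2.Rodrigues(np.array(pic["R"]))[0],np.array(pic["t"],float),pic["mtx"],np.array(pic["dist"],float))[0].reshape(-1,2)
def save(pic,name,crop=None,scale=1):
    im=pic["image"][:,:,::-1]
    if crop: x0,y0,x1,y1=crop; im=im[y0:y1,x0:x1]
    cv2.imwrite("pics/"+name,cv2.resize(im,None,fx=scale,fy=scale,interpolation=cv2.INTER_CUBIC))
def rows(dp=(0,0,0),yaw=None):
    pass
def move(target_p,target_R=None):
    """shift/turn fractions from current pose to the target"""
    s=r.read_state();R0=Ro.from_quat(s["eef_rot"]);d=R0.inv().apply(np.array(target_p)-s["ee_pos"])/0.2
    rv=np.zeros(3) if target_R is None else (R0.inv()*target_R).as_rotvec()/(np.pi/2)
    return np.round(d,4),np.round(rv,4)
E
python3 - <<'E'
from h import *
np.set_printoptions(precision=4,suppress=True)
s=r.read_state();print(s["ee_pos"],s["eef_rot"],s["width"],s["time"],s["ft_force"])
print(Ro.from_quat(s["eef_rot"]).as_matrix())
ps={n:eyes.camera(n) for n in("side","top","wrist")}
tot=np.zeros((480,1280,3),np.uint8)
for n,p in ps.items():
    save(p,n+"0.png");R=np.array(p["R"]);print(n,-R.T@p["t"],R[2])
    for l in["stand","shaft_end","flat","keeper_hinge","keeper_grip","collar_center","collar_screw","spacer"]:
        print(l,[(np.round(d["xy"]),round(d["p"],2)) for d in eyes.landmark_of(p,l)])
E
```

```text
[ 0.2816 -0.5575  0.2217] [ 0.9728  0.2318 -0.0002 -0.0007] 0.08679707634661207 0.0 [-0.8089  0.0465 -0.0227]
[[ 0.8925  0.451  -0.0007]
 [ 0.451  -0.8925  0.0013]
 [-0.0001 -0.0015 -1.    ]]
side [0.3088 0.8275 0.8026] [ 0.2102 -0.7164 -0.6653]
stand [(array([379., 223.]), 0.59), (array([330., 290.]), 0.57)]
shaft_end [(array([328., 248.]), 0.75)]
flat [(array([331., 256.]), 0.5)]
keeper_hinge [(array([303., 230.]), 0.71), (array([288., 247.]), 0.65)]
keeper_grip [(array([343., 229.]), 0.87)]
collar_center [(array([373., 242.]), 0.93), (array([327., 291.]), 0.67), (array([379., 221.]), 0.48)]
collar_screw [(array([381., 254.]), 0.83), (array([368., 324.]), 0.62), (array([392., 217.]), 0.53)]
spacer [(array([303., 228.]), 0.65), (array([330., 254.]), 0.37)]
top [0.3564 0.0979 0.9453] [ 0.1948  0.0042 -0.9808]
stand [(array([322., 270.]), 0.52)]
shaft_end [(array([303., 256.]), 0.89)]
flat [(array([291., 201.]), 0.57), (array([304., 258.]), 0.56)]
keeper_hinge [(array([292., 202.]), 0.87)]
keeper_grip [(array([322., 271.]), 0.59)]
collar_center [(array([448., 298.]), 0.83), (array([398., 302.]), 0.82)]
collar_screw [(array([460., 308.]), 0.74), (array([381., 318.]), 0.7)]
spacer [(array([401., 201.]), 0.53)]
wrist [ 0.3401 -0.5293  0.3849] [-0.2139 -0.1081 -0.9709]
stand []
shaft_end []
flat []
keeper_hinge []
keeper_grip []
collar_center []
collar_screw []
spacer []
```

View pics/top0.png

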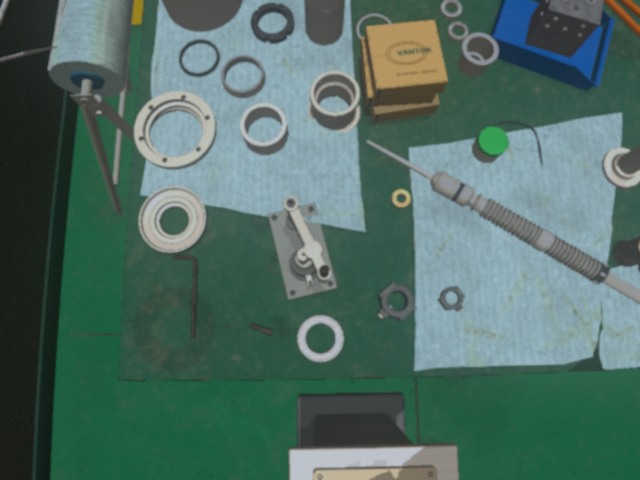

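View pics/side0.png

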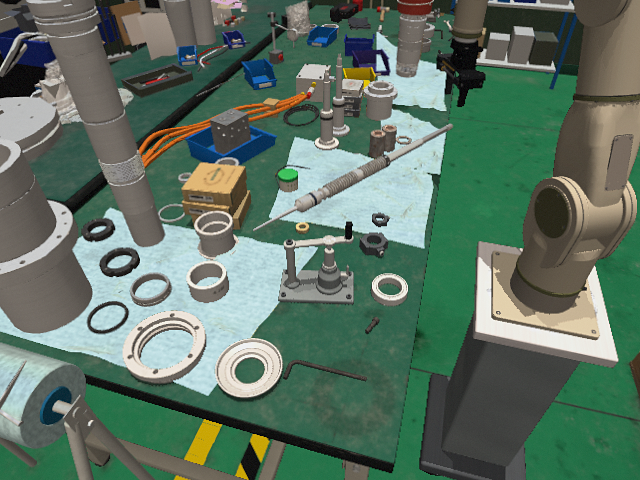

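The top view shows the stand at (303,256) with its keeper pivot at (291,202) and grip at (324,271). There are two collars, a larger one at (397,301) and a smaller one at (452,298). In the side view they are at (373,243) and (380,219).

Run:
```python
from h import *
np.set_printoptions(precision=4,suppress=True)
S=eyes.camera("side");T=eyes.camera("top")
for n,a,b in [("shaft_end",(328,248),(303,256)),("hinge",(288,247),(292,202)),("grip",(348,229),(323,271)),("colS",(380,220),(452,298)),("colL",(373,243),(397,301))]:
    print(n,*tri([(S,a),(T,b)]))
for l in["keeper_grip","keeper_hinge","shaft_end"]:
    print(l,[(np.round(d["xy"],1),round(d["p"],2)) for p in(S,T) for d in eyes.landmark_of(p,l)])
for p in (S,T):
  for d in eyes.regions_of(p,"collar"):
    y,x=np.where(d["region"]);z=.01
    c=atz(p,d["xy"],z);pts=np.array([atz(p,(u,v),z)[:2] for u,v in zip(x,y)]);print(p is T,d["xy"],round(d["p"],2),c,np.ptp(pts,0)*1e3)
a=T["image"][265:345,360:480];b=S["image"][200:260,340:410]
cv2.imwrite("pics/c1.png",np.hstack([cv2.resize(a,(480,320),interpolation=2),cv2.resize(b,(320,320),interpolation=2)])[:,:,::-1])
```

```text
shaft_end [0.499  0.1248 0.1343] [np.float64(3.3), np.float64(3.3)]
hinge [0.5925 0.1429 0.1318] [np.float64(0.8), np.float64(0.8)]
grip [0.4646 0.0908 0.1714] [np.float64(0.7), np.float64(0.7)]
colS [ 0.4273 -0.1636  0.0082] [np.float64(1.1), np.float64(1.1)]
colL [ 0.4249 -0.0535  0.0142] [np.float64(0.6), np.float64(0.6)]
keeper_grip [(array([346.3, 227.7]), 0.88), (array([325.2, 270.2]), 0.62)]
keeper_hinge [(array([286.9, 245.6]), 0.77), (array([290.5, 202.3]), 0.73)]
shaft_end [(array([328.9, 247.2]), 0.91), (array([304.6, 258.6]), 0.89)]
False [372.6, 242.2] 0.68 [ 0.4279 -0.0612  0.01  ] [75.1866 94.0498]
False [380.3, 218.1] 0.67 [ 0.4266 -0.1703  0.01  ] [51.8341 70.474 ]
False [324.8, 241.7] 0.6 [ 0.5535 -0.0283  0.01  ] [180.0072 166.0635]
True [449.9, 304.5] 0.75 [ 0.4156 -0.1581  0.01  ] [45.5137 48.1669]
True [385.1, 307.6] 0.6 [ 0.4122 -0.0304  0.01  ] [70.5548 73.2787]
```

View pics/c1.png

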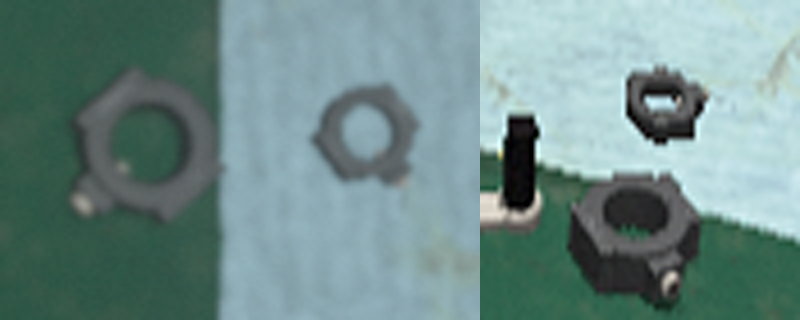

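Candidates: the small collar at top (452,298) is about 45 mm across and fits the 45 mm in the text. The large one at (397,301) is about 65 mm, a look-alike. The crop confirms the small one on the cloth is the right part. I'm setting out towards the keeper grip at about (0.465, 0.091, 0.17).

Request:
play_rows([
  [0.76, -0.83, -0.45, 0, 0, 0, 100],
  [0.76, -0.83, -0.45, 0, 0, 0, 100],
  [0.76, -0.83, -0.45, 0, 0, 0, 100],
  [0.76, -0.83, -0.45, 0, 0, 0, 100],
  [0.76, -0.83, -0.45, 0, 0, 0, 100],
])

```text
time: 2.48
ee_pos: [0.345, -0.3381, 0.315]
eef_rot: [0.972, 0.235, 0.001, 0.002]
ft_force: [-0.2, -0.6, -0.5]
width: 0.087
```

Request:
play_rows([
  [0.76, -0.83, 0, 0, 0, 0, 100],
  [0.76, -0.83, 0, 0, 0, 0, 100],
  [0.76, -0.83, 0, 0, 0, 0, 100],
  [0.76, -0.83, 0, 0, 0, 0, 100],
  [0.76, -0.83, 0, 0, 0, 0, 100],
])

```text
time: 3.1
ee_pos: [0.4041, -0.1225, 0.3126]
eef_rot: [0.972, 0.234, 0.0, 0.0]
ft_force: [1.1, -0.1, -0.3]
width: 0.0871
```

Run:
```python
from h import *
np.set_printoptions(precision=4,suppress=True)
s=r.read_state();print(s["ee_pos"],s["joint_positions"],s["time"])
W=eyes.camera("wrist");save(W,"w1.png")
for l,z in[("collar_center",.01),("collar_screw",.01),("keeper_grip",.17)]:
  for d in eyes.landmark_of(W,l): print(l,np.round(d["xy"],1),round(d["p"],2),atz(W,d["xy"],z))
print(move((0.4646,0.0908,0.27)))
```

```text
[ 0.4041 -0.1225  0.3126] [ 0.7027 -0.1422 -0.4553  1.7791 -0.0624  1.4901 -0.8426] 3.1
collar_center [360.8 191.2] 0.93 [ 0.4282 -0.1643  0.01  ]
collar_center [277.3 152.7] 0.74 [ 0.4235 -0.0548  0.01  ]
collar_center [49.5 85.2] 0.4 [0.3737 0.2085 0.01  ]
collar_screw [363.5 215.2] 0.97 [ 0.4037 -0.1813  0.01  ]
collar_screw [240.2 160.3] 0.88 [ 0.3955 -0.0194  0.01  ]
keeper_grip [98.7 17.3] 0.9 [0.4646 0.0872 0.17  ]
(array([ 0.7611, -0.8305,  0.2115]), array([0., 0., 0.]))
```

Request:
play_rows([
  [0.76, -0.83, 0, 0, 0, 0, 100],
  [0.76, -0.83, 0, 0, 0, 0, 100],
  [0.76, -0.83, 0, 0, 0, 0, 100],
  [0.76, -0.83, 0, 0, 0, 0, 100],
  [0.76, -0.83, 0, 0, 0, 0, 100],
])

```text
time: 3.92
ee_pos: [0.4646, 0.094, 0.3123]
eef_rot: [0.972, 0.233, -0.0, -0.001]
ft_force: [-0.3, -1.1, 0.4]
width: 0.0869
```

Run:
```python
from h import *
np.set_printoptions(precision=4,suppress=True)
s=r.read_state();print(s["ee_pos"],s["joint_positions"],s["time"])
W=eyes.camera("wrist");save(W,"w2.png");S=eyes.camera("side")
for l,z in[("keeper_grip",.17),("keeper_hinge",.136),("shaft_end",.13),("flat",.107)]:
  a=eyes.landmark_of(W,l);b=eyes.landmark_of(S,l)
  for d in a: print(l,np.round(d["xy"],1),round(d["p"],2),atz(W,d["xy"],z))
  if a and b: print("   tri",*tri([(W,a[0]["xy"]),(S,b[0]["xy"])]))
```

```text
[0.4646 0.094  0.3123] [ 0.4865 -0.0016 -0.7676  1.6591 -0.0025  1.4838 -1.3808] 3.925
keeper_grip [330.1 221.6] 0.69 [0.4674 0.0871 0.17  ]
   tri [0.4707 0.0885 0.1708] [np.float64(3.4), np.float64(3.4)]
keeper_hinge [337.4  54.2] 0.66 [0.5875 0.1416 0.136 ]
   tri [0.5859 0.1413 0.1372] [np.float64(1.3), np.float64(1.3)]
shaft_end [314. 162.] 0.76 [0.5013 0.1197 0.13  ]
   tri [0.5034 0.1203 0.136 ] [np.float64(1.8), np.float64(1.8)]
flat [309.5 160.9] 0.97 [0.4989 0.1237 0.107 ]
   tri [0.5009 0.1245 0.1033] [np.float64(2.3), np.float64(2.3)]
```

View pics/w2.png

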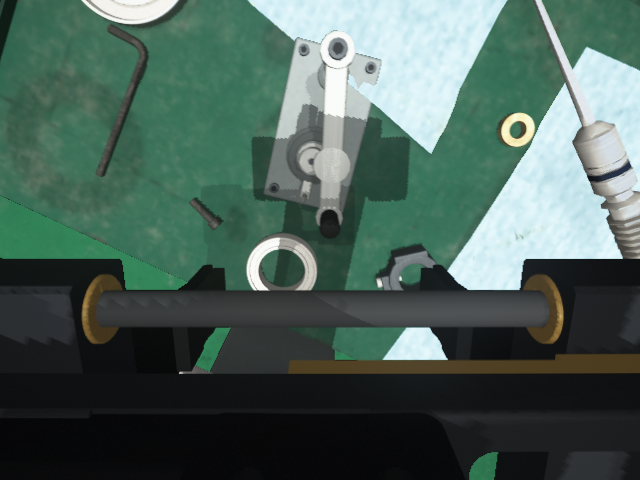

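The picture shows the grip at (329,222) and the pivot at (338,50). The arm is already slightly open, and the shaft is visible to its left at about (310,160). I'll descend on the grip.

Request:
play_rows([
  [0, 0.037, 0.4, 0, 0, 0, 100],
  [0, 0.037, 0.8, 0, 0, 0, 100],
  [0, 0.037, 0.8, 0, 0, 0, 100],
  [0, 0.037, 0.8, 0, 0, 0, 15],
  [0, 0.037, 0.8, 0, 0, 0, 15],
], squeeze=10)

```text
time: 5.05
ee_pos: [0.4686, 0.0859, 0.1542]
eef_rot: [0.973, 0.232, 0.001, 0.0]
ft_force: [-0.4, 1.1, -0.0]
width: 0.0741
```

Request:
play_rows([
  [0, 0, 0, 0, 0, 0, 10],
  [0, 0, 0, 0, 0, 0, 5],
  [0, 0, 0, 0, 0, 0, 5],
  [0, 0, 0, 0, 0, 0, 5],
  [0, 0, 0, 0, 0, 0, 5],
], squeeze=10)

```text
time: 5.68
ee_pos: [0.4676, 0.0856, 0.1526]
eef_rot: [0.973, 0.232, 0.0, 0.0]
ft_force: [1.1, -0.0, 0.3]
width: 0.025
```

```bash
cat > arc.py <<'E'
from h import *
np.set_printoptions(precision=3,suppress=True)
s=r.read_state();p=s["ee_pos"];print(p,s["width"],s["ft_force"])
h=np.array([0.5885,0.1416]);v=p[:2]-h;print("R",np.hypot(*v),np.degrees(np.arctan2(v[1],v[0])))
a0=np.arctan2(v[1],v[0]);R0=Ro.from_quat(s["eef_rot"])
for k in range(1,6):
    a=a0+np.radians(k*7.5);q=np.r_[h+.135*np.array([np.cos(a),np.sin(a)]),p[2]]
    print(np.degrees(a)%360,*move(q,Ro.from_euler("z",k*7.5,degrees=True)*R0))
E
python3 arc.py
```

```text
[0.468 0.086 0.153] 0.024992990379095425 [ 1.088 -0.042  0.308]
R 0.13318714452349936 -155.15594755304502
212.34405244695498 [-0.006  0.088  0.   ] [ 0.     0.    -0.083]
219.84405244695498 [0.008 0.175 0.   ] [ 0.     0.    -0.167]
227.34405244695498 [0.034 0.26  0.   ] [ 0.    0.   -0.25]
234.84405244695498 [0.07 0.34 0.  ] [ 0.     0.    -0.333]
242.344052446955 [0.116 0.415 0.   ] [ 0.     0.    -0.417]
```

Request:
play_rows([
  [0, 0, 0, 0, 0, 0, 5],
  [0, 0, 0, 0, 0, 0, 5],
  [0, 0.088, 0, 0, 0, -0.083, 5],
  [0.008, 0.175, 0, 0, 0, -0.167, 5],
  [0.034, 0.26, 0, 0, 0, -0.25, 5],
], squeeze=12)

```text
time: 6.3
ee_pos: [0.4985, 0.0438, 0.1527]
eef_rot: [0.908, 0.42, 0.002, -0.001]
ft_force: [8.1, 11.1, -7.6]
width: 0.0154
```

```bash
python3 arc.py
```

```text
[0.498 0.044 0.153] 0.01536340833953489 [ 8.074 11.082 -7.593]
R 0.13288241303308237 -132.63679300944582
234.86320699055415 [-0.008  0.088 -0.   ] [ 0.     0.    -0.083]
242.3632069905542 [0.005 0.175 0.   ] [ 0.001  0.    -0.167]
249.86320699055418 [0.03 0.26 0.  ] [ 0.001  0.    -0.25 ]
257.36320699055415 [0.066 0.34  0.   ] [ 0.001  0.    -0.333]
264.8632069905542 [0.113 0.416 0.001] [ 0.002  0.    -0.417]
```

Request:
play_rows([
  [0.015, 0.088, 0, 0, 0, -0.083, 5],
  [0.027, 0.175, 0, 0, 0, -0.167, 5],
  [0.05, 0.26, 0, 0, 0, -0.25, 5],
  [0.085, 0.34, 0, 0, 0, -0.333, 5],
  [0.13, 0.415, 0, 0, 0, -0.417, 5],
], squeeze=5)

```text
time: 6.92
ee_pos: [0.5777, 0.0095, 0.1527]
eef_rot: [0.724, 0.689, 0.001, -0.001]
ft_force: [-0.9, 6.7, 1.2]
width: 0.0156
```

```bash
python3 arc.py
```

```text
[0.578 0.009 0.153] 0.015596044054928374 [-0.927  6.706  1.234]
R 0.13254129558270436 -94.67090790763078
272.82909209236925 [-0.009  0.088  0.   ] [ 0.     0.    -0.083]
280.3290920923692 [0.005 0.175 0.   ] [ 0.     0.    -0.167]
287.82909209236925 [0.031 0.259 0.   ] [ 0.001  0.    -0.25 ]
295.3290920923692 [0.067 0.34  0.   ] [ 0.001  0.    -0.333]
302.82909209236925 [0.114 0.415 0.   ] [ 0.001  0.    -0.417]
```

Request:
play_rows([
  [0.008, 0.088, 0, 0, 0, -0.083, 5],
  [0.014, 0.13, 0, 0, 0, -0.125, 5],
  [0.02, 0.16, 0, 0, 0, -0.15, 5],
  [0.024, 0.18, 0, 0, 0, -0.17, 5],
  [0.024, 0.18, 0, 0, 0, -0.17, 5],
], squeeze=5)

```text
time: 7.55
ee_pos: [0.6134, 0.0113, 0.1526]
eef_rot: [0.628, 0.778, 0.0, -0.0]
ft_force: [-0.5, 3.9, 1.5]
width: 0.016
```

```bash
python3 arc.py
```

```text
[0.613 0.011 0.153] 0.016032908956776268 [-0.488  3.91   1.482]
R 0.13260466895217268 -79.19335141596065
288.30664858403935 [-0.008  0.088  0.   ] [ 0.     0.    -0.083]
295.80664858403935 [0.007 0.175 0.   ] [ 0.     0.    -0.167]
303.30664858403935 [0.033 0.259 0.   ] [ 0.    0.   -0.25]
310.80664858403935 [0.07  0.339 0.   ] [ 0.     0.    -0.333]
318.30664858403935 [0.118 0.414 0.   ] [ 0.     0.    -0.417]
```

Request:
play_rows([
  [0, 0.012, 0, 0, 0, -0.011, 5],
  [0, 0.024, 0, 0, 0, -0.022, 5],
  [0, 0.03, 0, 0, 0, -0.022, 5],
  [0, 0.03, 0, 0, 0, -0.022, 5],
], squeeze=5)

```text
time: 8.05
ee_pos: [0.619, 0.0124, 0.1526]
eef_rot: [0.615, 0.789, 0.0, -0.0]
ft_force: [-1.0, 4.6, 2.1]
width: 0.0161
```

Request:
play_rows([
  [0, 0.01, 0, 0, 0, 0, 5],
  [0, 0.02, 0, 0, 0, 0, 5],
  [0, 0.03, 0, 0, 0, 0, 5],
  [0, 0.03, 0, 0, 0, 0, 5],
], squeeze=5)

```text
time: 8.55
ee_pos: [0.623, 0.0128, 0.152]
eef_rot: [0.615, 0.789, -0.002, -0.001]
ft_force: [-10.9, 1.3, 5.4]
width: 0.0235
```

The open stop has been reached: the force rises and the post spreads the pads. I'll release and rise.

Request:
play_rows([
  [0, -0.02, 0, 0, 0, 0, 60],
  [0, -0.02, 0, 0, 0, 0, 60],
  [0, -0.02, 0, 0, 0, 0, 60],
  [0, -0.02, -0.3, 0, 0, 0, 60],
  [0, -0.02, -0.7, 0, 0, 0, 60],
])

```text
time: 9.18
ee_pos: [0.6207, 0.0121, 0.2761]
eef_rot: [0.615, 0.789, -0.0, -0.0]
ft_force: [1.7, -0.1, 0.1]
width: 0.0517
```

Run:
```python
from h import *
np.set_printoptions(precision=4,suppress=True)
s=r.read_state();print(s["ee_pos"],s["joint_positions"],s["time"],s["width"])
S=eyes.camera("side");T=eyes.camera("top")
for l in["keeper_grip","keeper_hinge","shaft_end","flat"]:
  a=eyes.landmark_of(T,l);b=eyes.landmark_of(S,l)
  print(l,[(d["xy"],round(d["p"],2)) for d in a[:1]+b[:1]])
  if a and b: print("   tri",*tri([(T,a[0]["xy"]),(S,b[0]["xy"])]))
# to shaft: camera over it
print(move((0.47,0.10,0.29)))
```

```text
[0.6207 0.0121 0.2761] [ 0.5256  0.4216 -0.8507  1.3526  0.3131  1.506  -0.0546] 9.175 0.05172447102606622
keeper_grip [([303.6, 255.0], 0.63), ([290.5, 198.2], 0.83)]
   tri [0.5267 0.1322 0.2634] [np.float64(52.5), np.float64(52.5)]
keeper_hinge [([290.5, 201.8], 0.93), ([289.8, 244.4], 0.78)]
   tri [0.5883 0.1447 0.1429] [np.float64(2.2), np.float64(2.2)]
shaft_end [([303.7, 257.5], 0.87), ([329.4, 248.0], 0.91)]
   tri [0.4962 0.1236 0.134 ] [np.float64(3.1), np.float64(3.1)]
flat [([303.9, 252.9], 0.58), ([330.7, 257.2], 0.48)]
   tri [0.5011 0.1232 0.1064] [np.float64(4.9), np.float64(4.9)]
(array([ 0.6092, -0.6239, -0.079 ]), array([0., 0., 0.]))
```

Request:
play_rows([
  [0.1, -0.3, 0, 0, 0, 0, 100],
  [0.1, -0.6, 0, 0, 0, 0, 100],
  [0.1, -0.6, 0, 0, 0, 0, 100],
  [0.1, -0.6, 0, 0, 0, 0, 100],
])

```text
time: 10.18
ee_pos: [0.5002, 0.0021, 0.2753]
eef_rot: [0.615, 0.788, 0.0, 0.001]
ft_force: [1.0, 0.6, 0.7]
width: 0.0825
```

Run:
```python
from h import *
np.set_printoptions(precision=4,suppress=True)
s=r.read_state();print(s["ee_pos"],s["time"])
W=eyes.camera("wrist");np.savez("w3.npz",image=W["image"],mtx=W["mtx"],dist=W["dist"],R=W["R"],t=W["t"])
print(W["mtx"])
for l,z in[("keeper_grip",.17),("keeper_hinge",.136),("shaft_end",.13),("flat",.107)]:
  for d in eyes.landmark_of(W,l)[:2]: print(l,np.round(d["xy"],1),round(d["p"],2),atz(W,d["xy"],z))
c=proj(W,[.5,.122,.13])[0].astype(int);print(c)
x0=max(0,c[0]-80);y0=max(0,c[1]-60);save(W,"w3.png",(x0,y0,x0+160,y0+120),5);print(x0,y0)
```

```text
[0.5002 0.0021 0.2753] 10.175
[[386.4836   0.     322.2621]
 [  0.     386.4836 233.3358]
 [  0.       0.       1.    ]]
keeper_grip [487.1 256.4] 0.82 [0.6217 0.0121 0.17  ]
keeper_hinge [488.   63.3] 0.94 [0.5892 0.1447 0.136 ]
shaft_end [364.6  63.9] 0.56 [0.5025 0.1234 0.13  ]
shaft_end [357.5  69.8] 0.25 [0.4984 0.1182 0.13  ]
flat [356.   73.1] 0.74 [0.499  0.1195 0.107 ]
[360  64]
280 4
```

View pics/w3.png

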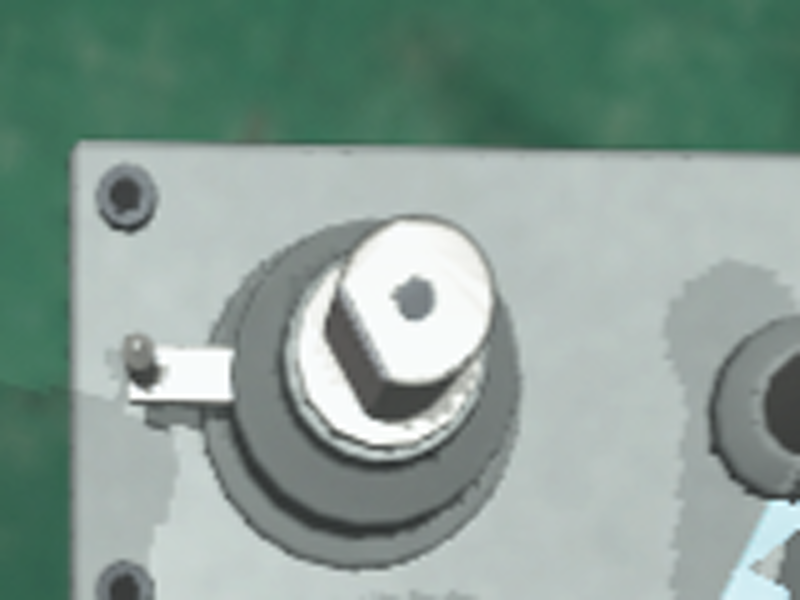

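The crop shows the shaft's end centre at pixel (362.6,63.4). The flat's edge runs from (348.4,62.4) to (357.6,80.4) and faces left and down in the crop. The pointer tip is at (307.4,71.5).

Run:
```python
from h import *
np.set_printoptions(precision=4,suppress=True)
W=dict(np.load("w3.npz"))
c=atz(W,(362.6,63.4),.13);a=atz(W,(348.4,62.4),.129);b=atz(W,(357.6,80.4),.129);p=atz(W,(307.4,71.5),.084)
e=b-a;n=np.array([e[1],-e[0]]);m=(a+b)[:2]/2-c[:2];n*=np.sign(n@m);n/=np.linalg.norm(n)
ang=lambda v:np.degrees(np.arctan2(v[1],v[0]))%360
print("c",c,"edge len",np.linalg.norm(e),"dist",m@n,"flat ang",ang(n),"pointer",p,ang(p-c),np.linalg.norm((p-c)[:2]))
# base plate edges z=.012 : top edge crop (75,143)-(800,153) left edge (72,150)-(70,600)
g=lambda x,y,z:atz(W,(280+x/5,4+y/5),z)
print(ang(g(75,143,.012)-g(800,153,.012)),ang(g(70,600,.012)-g(75,150,.012)))
h=atz(W,(488,63.3),.136);print("hinge",h,ang(c-h),np.linalg.norm((c-h)[:2]))
k=atz(W,(487.1,256.4),.17);print("keeper",ang(k-h),np.linalg.norm((k-h)[:2]))
```

```text
c [0.5009 0.1234 0.13  ] edge len 0.014453912769415727 dist 0.008703599436494227 flat ang 223.6063948850993 pointer [0.4593 0.1144 0.084 ] 192.22634869996412 0.04256286649875783
193.4530796183717 282.4462497823489
hinge [0.5892 0.1447 0.136 ] 193.6019055844016 0.0908448471145483
keeper 283.7560787936934 0.1365477312784468
```

Measured: flat at 223.6° and pointer at about 193° in world yaw, so the shaft angle is about 0.53 rad. Shaft axis is at (0.501, 0.123). The keeper sits about 90.5° open. Next is the grasp of the shaft.

```bash
python3 - <<'E'
from h import *
np.set_printoptions(precision=4,suppress=True)
def tR(yaw): # tool y at yaw deg, z down
    y=np.array([np.cos(np.radians(yaw)),np.sin(np.radians(yaw)),0]);z=np.array([0,0,-1.]);return Ro.from_matrix(np.c_[np.cross(y,z),y,z])
print(move((.5009,.1234,.20),tR(43.6)))
E
cat >> h.py <<'E'
def tR(yaw): # tool y at yaw deg, z down
    y=np.array([np.cos(np.radians(yaw)),np.sin(np.radians(yaw)),0]);z=np.array([0,0,-1.]);return Ro.from_matrix(np.c_[np.cross(y,z),y,z])
E
```

```text
(array([0.5812, 0.1493, 0.3749]), array([ 0.0003, -0.0011, -0.3268]))
```

Request:
play_rows([
  [0.3, 0.08, 0.2, 0, 0, -0.16, 100],
  [0.581, 0.149, 0.375, 0, 0, -0.327, 100],
  [0.581, 0.149, 0.375, 0, 0, -0.327, 100],
  [0.581, 0.149, 0.375, 0, 0, -0.327, 100],
  [0.581, 0.149, 0.375, 0, 0, -0.327, 100],
])

```text
time: 11.05
ee_pos: [0.501, 0.1217, 0.2004]
eef_rot: [0.396, 0.918, 0.0, 0.0]
ft_force: [-0.2, -0.5, -0.8]
width: 0.0872
```

Run:
```python
from h import *
np.set_printoptions(precision=4,suppress=True)
s=r.read_state();print(s["ee_pos"],s["joint_positions"],s["time"],s["width"])
W=eyes.camera("wrist")
for l,z in[("shaft_end",.13),("flat",.107),("keeper_hinge",.136)]:
  for d in eyes.landmark_of(W,l)[:2]: print(l,np.round(d["xy"],1),round(d["p"],2),atz(W,d["xy"],z))
print(move((.5009,.1234,.092),tR(43.6)))
```

```text
[0.501  0.1217 0.2004] [ 0.601   0.241  -1.0424  1.7367  0.2162  1.2876  0.2661] 11.05 0.08722935622275944
shaft_end [325.7 244.3] 0.7 [0.5027 0.1224 0.13  ]
flat [324.4 233.4] 0.88 [0.5014 0.1229 0.107 ]
(array([0.0065, 0.006 , 0.5424]), array([ 0.0002,  0.0005, -0.0024]))
```

Request:
play_rows([
  [0.006, 0.013, 0.27, 0, 0, 0, 70],
  [0.006, 0.013, 0.54, 0, 0, 0, 40],
  [0.006, 0.013, 0.54, 0, 0, 0, 10],
  [0.006, 0.013, 0.54, 0, 0, 0, 10],
  [0.006, 0.013, 0.54, 0, 0, 0, 10],
], squeeze=20)

```text
time: 11.88
ee_pos: [0.5029, 0.1255, 0.0944]
eef_rot: [0.395, 0.919, 0.001, 0.002]
ft_force: [-1.0, -0.2, 0.4]
width: 0.0448
```

Request:
play_rows([
  [0, 0, 0, 0, 0, 0, 10],
  [0, 0, 0, 0, 0, 0, 10],
  [0, 0, 0, 0, 0, 0, 10],
  [0, 0, 0, 0, 0, 0, 10],
], squeeze=20)

```text
time: 12.38
ee_pos: [0.5015, 0.125, 0.0924]
eef_rot: [0.394, 0.919, -0.0, 0.0]
ft_force: [-2.7, -1.5, 6.2]
width: 0.0205
```

The width reads 20.5 mm, so the pads are square on the flat. I'm turning 30.6° clockwise.

Request:
play_rows([
  [-0.001, 0, 0, 0, 0, 0.09, 10],
  [-0.002, 0, 0, 0, 0, 0.18, 10],
  [-0.003, 0, 0, 0, 0, 0.27, 10],
  [-0.004, -0.001, 0, 0, 0, 0.34, 10],
  [-0.004, -0.001, 0, 0, 0, 0.34, 10],
], squeeze=25)

```text
time: 13.0
ee_pos: [0.5019, 0.1244, 0.0925]
eef_rot: [0.624, 0.782, -0.0, 0.0]
ft_force: [-2.5, -1.9, 5.3]
width: 0.0205
```

Run:
```python
from h import *
s=r.read_state();q=s["eef_rot"];print(s["ee_pos"],s["width"],s["ft_force"],s["torque"],np.degrees(2*np.arctan2(q[1],q[0]))-90)
```

```text
[0.50185669 0.12435119 0.0924526 ] 0.020539112014813274 [-2.48933613 -1.91972127  5.30706817] [-0.36818521  0.41287258 -0.03444703] 12.84691096080985
```

Request:
play_rows([
  [0, 0, 0, 0, 0, 0, 50],
  [0, 0, 0, 0, 0, 0, 50],
  [0, 0, 0, 0, 0, 0, 50],
  [0, 0, -0.3, 0, 0, 0, 60],
  [0, 0, -0.6, 0, 0, 0, 60],
])

```text
time: 13.62
ee_pos: [0.5013, 0.1245, 0.2132]
eef_rot: [0.623, 0.782, -0.0, -0.001]
ft_force: [0.9, 0.3, 0.1]
width: 0.0504
```

Request:
play_rows([
  [-0.3, 0, -0.2, 0, 0, 0, 100],
  [-0.6, 0, -0.3, 0, 0, 0, 100],
  [-0.6, 0, -0.3, 0, 0, 0, 100],
  [-0.6, 0, -0.3, 0, 0, 0, 100],
])

```text
time: 14.12
ee_pos: [0.5287, 0.0074, 0.2718]
eef_rot: [0.623, 0.782, 0.0, -0.0]
ft_force: [0.8, 0.9, 0.2]
width: 0.0831
```

Run:
```python
from h import *
np.set_printoptions(precision=4,suppress=True)
s=r.read_state();print(s["ee_pos"],s["joint_positions"],s["time"])
W=eyes.camera("wrist");np.savez("w4.npz",image=W["image"],mtx=W["mtx"],dist=W["dist"],R=W["R"],t=W["t"])
c=proj(W,[.5005,.1238,.13])[0].astype(int);x0=max(0,c[0]-80);y0=max(0,c[1]-60);save(W,"w4.png",(x0,y0,x0+160,y0+120),5);print(c,x0,y0)
for l,z in[("shaft_end",.13),("flat",.107),("keeper_grip",.17)]:
  for d in eyes.landmark_of(W,l)[:2]: print(l,np.round(d["xy"],1),round(d["p"],2),atz(W,d["xy"],z))
print(move((.43,-.1,.30),tR(95)))
```

```text
[0.5287 0.0074 0.2718] [ 0.6765  0.1827 -0.8685  1.6017  0.1402  1.4226  0.0202] 14.125
[319  59] 239 0
shaft_end [320.9  63.8] 0.85 [0.5019 0.121  0.13  ]
flat [316.6  68.1] 0.86 [0.4983 0.121  0.107 ]
keeper_grip [446.8 250.5] 0.78 [0.6189 0.0135 0.17  ]
(array([-0.4208, -0.6022, -0.1419]), array([-0.0002, -0.0005, -0.9101]))
```

View pics/w4.png

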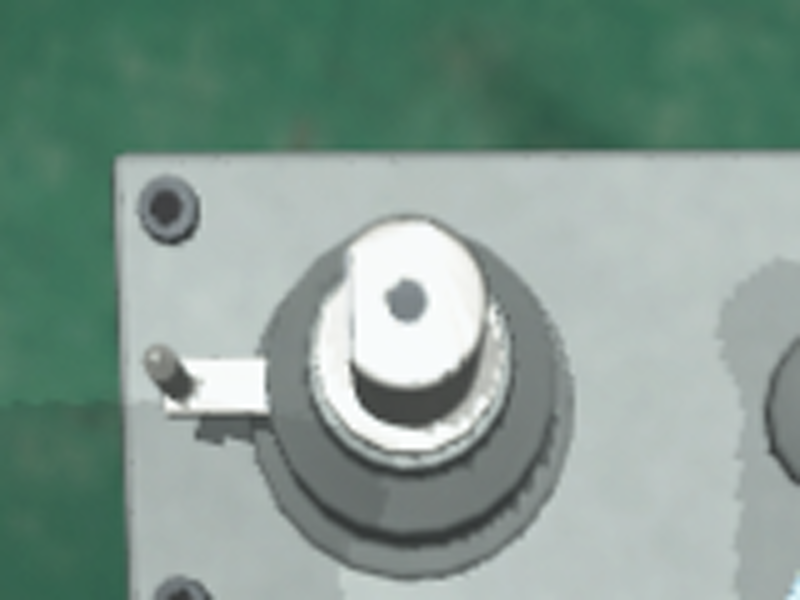

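The picture shows the flat's edge vertical in the crop, from (350,255) to (350,365), facing the pointer at (157,352). The keeper is open. Next I move to the collar.

Request:
play_rows([
  [-0.1, -0.15, -0.14, 0, 0, -0.11, 100],
  [-0.2, -0.3, -0.14, 0, 0, -0.22, 100],
  [-0.3, -0.45, -0.14, 0, 0, -0.33, 100],
  [-0.42, -0.6, -0.14, 0, 0, -0.44, 100],
  [-0.42, -0.6, -0.14, 0, 0, -0.55, 100],
])

```text
time: 14.95
ee_pos: [0.4291, -0.1027, 0.2998]
eef_rot: [0.237, 0.972, -0.001, -0.0]
ft_force: [1.1, 0.3, -0.2]
width: 0.0867
```

Run:
```python
from h import *
np.set_printoptions(precision=4,suppress=True)
W=dict(np.load("w4.npz"));g=lambda x,y,z:atz(W,(239+x/5,0+y/5),z)
ang=lambda v:np.degrees(np.arctan2(v[1],v[0]))%360
c=g(406,298,.13);e=g(350,365,.129)-g(350,255,.129);p=g(156,350,.084)
print(c,"flat",ang(e)-90,np.linalg.norm(e),"ptr",p,ang(p-c),np.linalg.norm((p-c)[:2]),"base",ang(g(118,160,.012)-g(800,153,.012)),ang(g(130,600,.012)-g(118,160,.012))-90)
s=r.read_state();print(s["ee_pos"],s["joint_positions"])
print(move((.428,-.164,.25),tR(124.8)))
```

```text
[0.5007 0.1237 0.13  ] flat 192.45897157401475 0.015055910773274358 ptr [0.4592 0.1143 0.084 ] 192.72353853636045 0.04253534795433249 base 193.49136276328332 192.543325301759
[ 0.4291 -0.1027  0.2998] [ 0.9474 -0.0944 -0.7491  1.752  -0.0631  1.4595  1.3004]
(array([-0.1361, -0.2744,  0.2493]), array([-0.0009, -0.0006, -0.691 ]))
```

Joint 7 would reach about 2.55 that way, so I'm taking the other half turn, with tool y at −55°.

Request:
play_rows([
  [0, 0, 0, 0, 0, 0.11, 100],
  [0, 0, 0, 0, 0, 0.22, 100],
  [0, 0, 0, 0, 0, 0.33, 100],
  [0, 0, 0, 0, 0, 0.44, 100],
  [0, 0, 0, 0, 0, 0.55, 100],
])

```text
time: 15.58
ee_pos: [0.4305, -0.1, 0.2997]
eef_rot: [0.624, 0.781, -0.0, -0.0]
ft_force: [0.3, 0.5, -0.3]
width: 0.0869
```

Request:
play_rows([
  [0, 0, 0, 0, 0, 0.11, 100],
  [0, 0, 0, 0, 0, 0.22, 100],
  [0, 0, 0, 0, 0, 0.33, 100],
  [0, 0, 0, 0, 0, 0.44, 100],
  [0, 0, 0, 0, 0, 0.55, 100],
])

```text
time: 16.2
ee_pos: [0.4305, -0.1, 0.2997]
eef_rot: [0.894, 0.448, -0.0, -0.0]
ft_force: [0.0, 0.6, -0.5]
width: 0.0871
```

Run:
```python
from h import *
np.set_printoptions(precision=4,suppress=True)
s=r.read_state();print(s["ee_pos"],s["joint_positions"])
print(move((.41,-.175,.25),tR(-55.2)))
```

```text
[ 0.4305 -0.1     0.2997] [ 1.0556 -0.0962 -0.8519  1.7468 -0.0726  1.4591 -0.4275]
(array([-0.3617,  0.1422,  0.2484]), array([-0.0002,  0.0003,  0.2048]))
```

Request:
play_rows([
  [-0.257, 0.148, 0.25, 0, 0, 0.11, 100],
  [-0.257, 0.148, 0.5, 0, 0, 0.205, 100],
  [-0.257, 0.148, 0.5, 0, 0, 0.205, 100],
  [-0.257, 0.148, 0.5, 0, 0, 0.205, 100],
])

```text
time: 16.7
ee_pos: [0.4249, -0.1589, 0.202]
eef_rot: [0.953, 0.303, 0.001, 0.0]
ft_force: [0.6, -0.6, 1.7]
width: 0.0868
```

Run:
```python
from h import *
np.set_printoptions(precision=4,suppress=True)
s=r.read_state();print(s["ee_pos"],s["joint_positions"],s["time"])
W=eyes.camera("wrist");np.savez("w5.npz",image=W["image"],mtx=W["mtx"],dist=W["dist"],R=W["R"],t=W["t"])
for l,z in[("collar_center",.01),("collar_screw",.01)]:
  for d in eyes.landmark_of(W,l)[:2]: print(l,np.round(d["xy"],1),round(d["p"],2),atz(W,d["xy"],z))
c=proj(W,[.428,-.164,.01])[0].astype(int);x0=max(0,c[0]-80);y0=max(0,c[1]-60);save(W,"w5.png",(x0,y0,x0+160,y0+120),5);print(c,x0,y0)
```

```text
[ 0.4249 -0.1589  0.202 ] [ 1.1029  0.0062 -0.8331  1.8837  0.0048  1.252  -0.6861] 16.7
collar_center [326.6 209.2] 0.96 [ 0.4285 -0.1632  0.01  ]
collar_screw [323.4 242.3] 0.84 [ 0.4008 -0.1793  0.01  ]
collar_screw [176.9 150.4] 0.63 [ 0.3944 -0.0222  0.01  ]
[326 210] 246 150
```

View pics/w5.png

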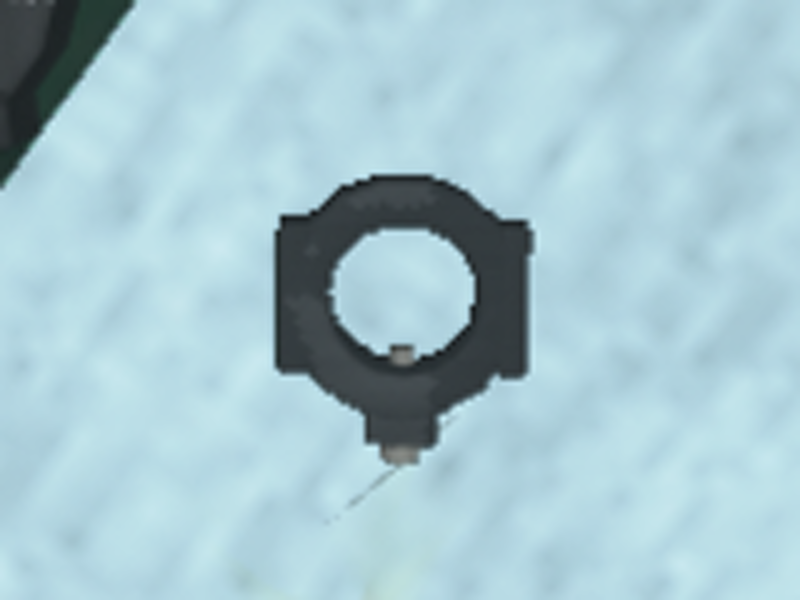

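The crop shows the collar with its flat sides vertical at crop x=276 and 528. The bore's centre is at about (404,293), and the screw points straight down at (400,455).

Run:
```python
from h import *
np.set_printoptions(precision=4,suppress=True)
W=dict(np.load("w5.npz"));g=lambda x,y,z:atz(W,(246+x/5,150+y/5),z)
ang=lambda v:np.degrees(np.arctan2(v[1],v[0]))
a,b,c,d=g(276,217,.02),g(276,372,.02),g(528,222,.02),g(528,378,.02)
print("mid",(a+b+c+d)/4,"len",np.linalg.norm(b-a),np.linalg.norm(d-c),"width",np.linalg.norm((a+b-c-d)/2),"dirs",ang(b-a),ang(d-c))
m=g(404,293,.02);e=g(400,456,.01);t=g(402,354,.01);print(m,"screw",ang(e-m),ang(e-t),np.linalg.norm((e-m)[:2]))
S=eyes.camera("side");o=eyes.landmark_of(S,"collar_center");o=min(o,key=lambda d:np.hypot(d["xy"][0]-380,d["xy"][1]-219));print(o["xy"],tri([(S,o["xy"]),(W,(326.6,209.2))]))
p=(m+(a+b+c+d)/4)/2
print(move((p[0],p[1],-.003+.0),tR(ang((b-a)+(d-c))+90)))
```

```text
mid [ 0.4295 -0.1621  0.02  ] len 0.02847381555887846 0.028709749504601395 width 0.045686965028995816 dirs -145.3846082869105 -143.60673860820674
[ 0.4305 -0.1619  0.02  ] screw -145.55299693892783 -145.59505064433995 0.033232305145270806
[377.6, 221.9] (array([ 0.4299, -0.1635,  0.0008]), [np.float64(2.7), np.float64(2.7)])
(array([0.0155, 0.0218, 1.0224]), array([ 0.0015, -0.0004, -0.0046]))
```

Request:
play_rows([
  [0.015, 0.022, 0.3, 0, 0, -0.005, 100],
  [0.015, 0.022, 0.55, 0, 0, -0.005, 100],
  [0.015, 0.022, 0.8, 0, 0, -0.005, 100],
  [0.015, 0.022, 0.8, 0, 0, -0.005, 100],
  [0.015, 0.022, 0.8, 0, 0, -0.005, 100],
])

```text
time: 17.58
ee_pos: [0.4301, -0.1622, 0.0421]
eef_rot: [0.952, 0.305, 0.001, 0.001]
ft_force: [-0.2, 0.0, 0.4]
width: 0.087
```

Run:
```python
from h import *
np.set_printoptions(precision=4,suppress=True)
s=r.read_state();print(s["ee_pos"],s["time"]);print(move((.4297,-.162,.0045),tR(-55.2)))
W=eyes.camera("wrist")
for d in eyes.landmark_of(W,"collar_center")[:1]: print(np.round(d["xy"],1),round(d["p"],2),atz(W,d["xy"],.01))
```

```text
[ 0.4301 -0.1622  0.0421] 17.575
(array([-0.0011, -0.0024,  0.188 ]), array([ 0.0012, -0.0008,  0.0075]))
```

Request:
play_rows([
  [-0.001, -0.002, 0.18, 0, 0, 0.01, 100],
  [-0.001, -0.002, 0.185, 0, 0, 0.01, 100],
  [-0.001, -0.002, 0.185, 0, 0, 0.01, 60],
  [-0.001, -0.002, 0.185, 0, 0, 0.01, 30],
  [-0.001, -0.002, 0.185, 0, 0, 0.01, 30],
], squeeze=15)

```text
time: 18.3
ee_pos: [0.4288, -0.1621, 0.0039]
eef_rot: [0.955, 0.297, 0.0, 0.001]
ft_force: [-0.1, 0.5, -0.8]
width: 0.0649
```

Request:
play_rows([
  [0, 0, 0, 0, 0, 0, 30],
  [0, 0, 0, 0, 0, 0, 30],
  [0, 0, 0, 0, 0, 0, 30],
], squeeze=35)

```text
time: 18.68
ee_pos: [0.4284, -0.1618, 0.0032]
eef_rot: [0.955, 0.297, -0.0, 0.0]
ft_force: [-0.9, 0.0, 2.4]
width: 0.0455
```

Collar held at 45.5 mm. I'm lifting it and carrying it to the shaft while turning 22°.

Request:
play_rows([
  [0, 0, -0.2, 0, 0, 0, 30],
  [0, 0, -0.5, 0, 0, 0, 30],
  [0, 0, -0.8, 0, 0, 0, 30],
  [0, 0, -0.98, 0, 0, 0, 30],
  [0, 0, -0.98, 0, 0, 0, 30],
], squeeze=35)

```text
time: 19.3
ee_pos: [0.4295, -0.1623, 0.2013]
eef_rot: [0.955, 0.297, 0.001, 0.002]
ft_force: [0.3, -0.1, -3.1]
width: 0.0457
```

Run:
```python
from h import *
np.set_printoptions(precision=4,suppress=True)
s=r.read_state();print(s["ee_pos"],s["width"],s["ft_force"],s["joint_positions"]);print(move((.5007,.1237,.20),tR(-77.4)))
W=eyes.camera("wrist");np.savez("w6.npz",image=W["image"],mtx=W["mtx"],dist=W["dist"],R=W["R"],t=W["t"])
R=Ro.from_quat(s["eef_rot"])
c=s["ee_pos"]+R.apply([0,0,-.007])
for l in["collar_center","collar_screw"]:
  for d in eyes.landmark_of(W,l)[:2]: print(l,np.round(d["xy"],1),round(d["p"],2),"tool frame mm",1e3*R.inv().apply(atz(W,d["xy"],c[2])-s["ee_pos"]))
c=proj(W,c)[0].astype(int);x0=max(0,c[0]-80);y0=max(0,c[1]-60);save(W,"w6.png",(x0,y0,x0+160,y0+120),5);print(c,x0,y0)
```

```text
[ 0.4295 -0.1623  0.2013] 0.045653392465149115 [ 0.2915 -0.1194 -3.0738] [ 1.135   0.0234 -0.8695  1.8735  0.0209  1.2489 -0.7091]
(array([ 1.1037, -0.9765,  0.0034]), array([ 0.0026, -0.0013,  0.2437]))
collar_screw [167.1 154. ] 0.82 tool frame mm [ 58.6167 -60.3865  -7.1962]
collar_screw [322.6 355.5] 0.57 tool frame mm [-30.5639   1.2554  -7.032 ]
[319 292] 239 232
```

View pics/w6.png

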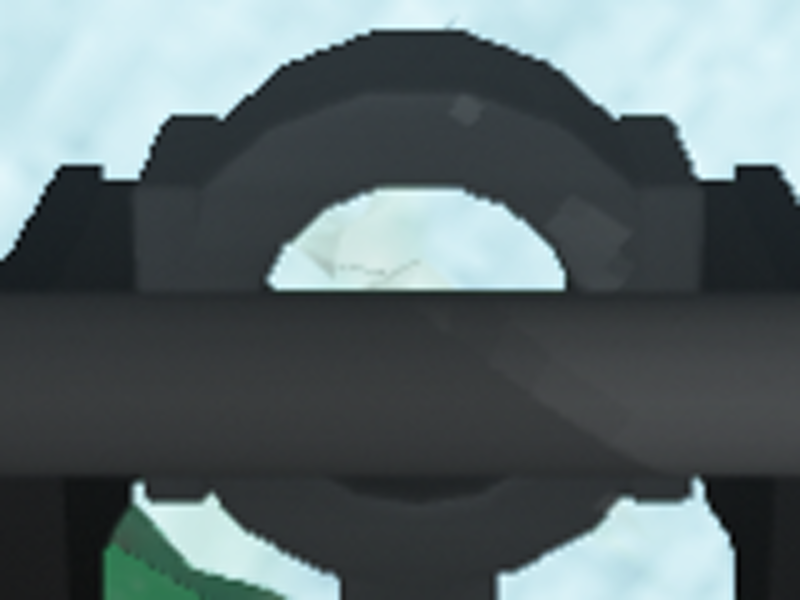

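Run:
```python
from h import *
np.set_printoptions(precision=2,suppress=True)
s=r.read_state();W=dict(np.load("w6.npz"));R=Ro.from_quat(s["eef_rot"])
def g(x,y,tz):
    z=(s["ee_pos"]+R.apply([0,0,tz]))[2];return 1e3*R.inv().apply(atz(W,(239+x/5,232+y/5),z)-s["ee_pos"])
for tz in(-.014,-.017,-.020):
    print(tz,"outer+x",g(415,93,tz)[0],"bore+x",g(415,187,tz)[0],"bore-x",g(422,501,tz)[0],"low outer+x",g(415,30,tz+.02)[0],"flat far",g(135,185,tz)[:2],g(702,185,tz)[:2],"boreside",g(268,280,tz)[:2],g(566,280,tz)[:2])
```

```text
-0.014 outer+x 21.02690673340746 bore+x 12.871055088988548 bore-x -15.898047612465446 low outer+x 21.234002326886745 flat far [ 13.07 -20.71] [13.01 26.53] boreside [ 4.62 -9.8 ] [ 4.58 15.35]
-0.017 outer+x 21.9044619513918 bore+x 13.908747700600886 bore-x -14.295483381740421 low outer+x 22.006387775910138 flat far [ 14.11 -20.28] [14.05 26.04] boreside [ 5.82 -9.57] [ 5.78 15.07]
-0.02 outer+x 22.782017169376196 bore+x 14.946440312213236 bore-x -12.6929191510154 low outer+x 22.778773224933573 flat far [ 15.14 -19.84] [15.08 25.55] boreside [ 7.02 -9.35] [ 6.98 14.8 ]
```

In tool frame the collar centre is about (0, 0, −7 mm), consistent from the bore and outer edges. The y reading is 2.9 mm off, but the jaw centring bounds it, so I take that as camera bias to check by touch. Carrying on to the shaft.

Request:
play_rows([
  [0.14, -0.12, 0, 0, 0, 0, 30],
  [0.28, -0.24, 0, 0, 0, 0, 30],
  [0.42, -0.37, 0, 0, 0, 0, 30],
  [0.552, -0.488, 0, 0, 0, 0, 30],
  [0.552, -0.488, 0, 0, 0, 0, 30],
])

```text
time: 20.08
ee_pos: [0.4634, -0.0158, 0.1978]
eef_rot: [0.954, 0.299, -0.001, -0.001]
ft_force: [-0.4, -0.7, -1.7]
width: 0.0459
```

Request:
play_rows([
  [0.14, -0.12, 0, 0, 0, 0.06, 30],
  [0.28, -0.24, 0, 0, 0, 0.12, 30],
  [0.42, -0.37, 0, 0, 0, 0.18, 30],
  [0.552, -0.488, 0, 0, 0, 0.244, 30],
  [0.552, -0.488, 0, 0, 0, 0.244, 30],
])

```text
time: 20.7
ee_pos: [0.4987, 0.1264, 0.1977]
eef_rot: [0.994, 0.111, -0.001, -0.001]
ft_force: [0.5, -0.7, -2.2]
width: 0.0456
```

Request:
play_rows([
  [0, 0, 0.1, 0, 0, 0, 30],
  [0, 0, 0.2, 0, 0, 0, 30],
  [0, 0, 0.27, 0, 0, 0, 30],
  [0, 0, 0.27, 0, 0, 0, 30],
  [0, 0, 0.27, 0, 0, 0, 30],
])

```text
time: 21.32
ee_pos: [0.4998, 0.1242, 0.1454]
eef_rot: [0.994, 0.11, 0.0, -0.0]
ft_force: [-0.5, 0.1, -1.8]
width: 0.0461
```

Run:
```python
from h import *
np.set_printoptions(precision=4,suppress=True)
s=r.read_state();q=s["eef_rot"];print(s["ee_pos"],q,s["width"],s["ft_force"],s["joint_positions"],s["time"],"x yaw",np.degrees(2*np.arctan2(q[1],q[0])));print(move((.5005,.1238,.145),tR(-77.4)))
W=eyes.camera("wrist");S=eyes.camera("side");R=Ro.from_quat(q)
c=proj(W,s["ee_pos"]+R.apply([0,0,-.007]))[0].astype(int);d=proj(S,s["ee_pos"])[0].astype(int);print(c,d)
crop=lambda p,c,k:cv2.resize(p["image"][max(0,c[1]-int(60)):max(0,c[1]-60)+120,c[0]-40*k:c[0]+40*k],None,fx=5 if k==2 else 5,fy=5,interpolation=2)
a=crop(W,c,1) if 0 else W["image"][c[1]-60:c[1]+60,c[0]-60:c[0]+60];b=S["image"][d[1]-35:d[1]+45,d[0]-40:d[0]+40]
print("W0",c-60,"S0",d-[40,35])
cv2.imwrite("pics/w7.png",np.hstack([cv2.resize(a,(400,400),interpolation=2),cv2.resize(b,(400,400),interpolation=2)])[:,:,::-1])
np.savez("w7.npz",image=W["image"],mtx=W["mtx"],dist=W["dist"],R=W["R"],t=W["t"],Si=S["image"],Sm=S["mtx"],Sd=S["dist"],SR=S["R"],St=S["t"])
```

```text
[0.4998 0.1242 0.1454] [ 0.994   0.1096  0.0003 -0.    ] 0.04613785571339187 [-0.4782  0.114  -1.7711] [ 0.5811  0.3089 -1.0439  1.8071  0.2872  1.1895 -1.902 ] 21.325 x yaw 12.582234276703009
(array([0.0032, 0.0028, 0.002 ]), array([ 0.    , -0.0004, -0.0002]))
[319 293] [329 244]
W0 [259 233] S0 [289 209]
```

View pics/w7.png

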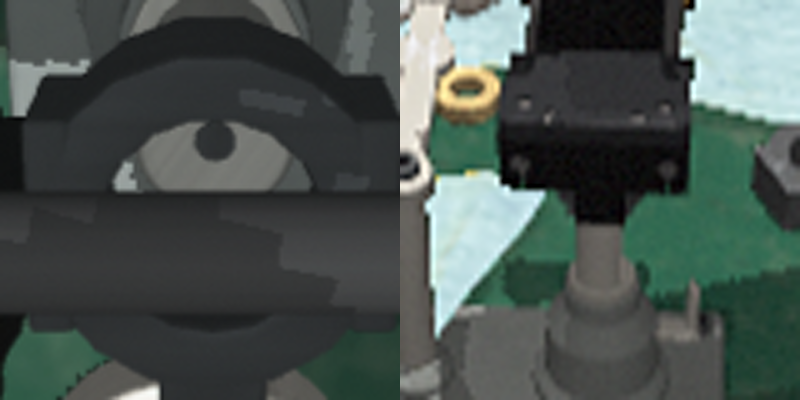

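Left crop: the shaft's centre hole is at (215,141), seen through the collar's bore with edges at x 112 and 312 in the crop. Right crop: the collar is above the shaft, clear of it.

Run:
```python
from h import *
np.set_printoptions(precision=2,suppress=True)
s=r.read_state();W=dict(np.load("w7.npz"));R=Ro.from_quat(s["eef_rot"]);k=.3
def g(x,y,z): return 1e3*R.inv().apply(atz(W,(259+x*k,233+y*k),z)-s["ee_pos"])
zt=s["ee_pos"][2]+.017
print("shaft c",g(215,141,.13),"left",g(137,180,.13))
print("bore sides",g(112,190,zt),g(312,190,zt),"bore+x",g(213,120,zt),"bore-x",g(213,316,zt),"flats",g(23,122,zt),g(397,122,zt),"outer+x",g(213,57,zt))
```

```text
shaft c [-0.19  1.81 15.68] left [-6.3  -9.71 15.67]
bore sides [  5.47 -10.78 -17.  ] [  5.48  13.42 -16.99] bore+x [ 14.4    1.43 -16.98] bore-x [-11.24   1.46 -17.01] flats [ 14.13 -21.25 -16.99] [ 14.16  23.4  -16.98] outer+x [ 22.23   1.42 -16.97]
```

Request:
play_rows([
  [0, 0.003, 0.03, 0, 0, 0, 30],
  [0, 0.003, 0.06, 0, 0, 0, 30],
  [0, 0.003, 0.085, 0, 0, 0, 30],
  [0, 0.003, 0.1, 0, 0, 0, 30],
  [0, 0.003, 0.1, 0, 0, 0, 30],
])

```text
time: 22.05
ee_pos: [0.4995, 0.1236, 0.1248]
eef_rot: [0.994, 0.11, -0.0, 0.0]
ft_force: [-0.8, -0.6, -2.4]
width: 0.0458
```

The collar is 8 mm on with no contact force. Continuing down.

Request:
play_rows([
  [0, 0, 0.03, 0, 0, 0, 30],
  [0, 0, 0.06, 0, 0, 0, 30],
  [0, 0, 0.09, 0, 0, 0, 30],
  [0, 0, 0.12, 0, 0, 0, 30],
  [0, 0, 0.12, 0, 0, 0, 30],
])

```text
time: 22.68
ee_pos: [0.4993, 0.1235, 0.1005]
eef_rot: [0.994, 0.11, -0.0, 0.0]
ft_force: [1.4, 0.1, -2.1]
width: 0.0458
```

Run:
```python
from h import *
np.set_printoptions(precision=4,suppress=True)
for i in range(4):
    s=r.read_state();print(s["ee_pos"],s["ft_force"],s["torque"]);S=eyes.camera("side")
o=eyes.landmark_of(S,"collar_center");print([(d["xy"],d["p"],atz(S,d["xy"],.107)) for d in o])
d=proj(S,s["ee_pos"])[0].astype(int);print(d)
cv2.imwrite("pics/w8.png",cv2.resize(S["image"][d[1]-35:d[1]+45,d[0]-40:d[0]+40],(600,600),interpolation=2)[:,:,::-1])
```

```text
[0.4993 0.1235 0.1005] [ 1.384   0.0985 -2.1214] [ 0.056   0.0368 -0.0528]
[0.4995 0.1236 0.1009] [-0.4912 -0.6852 -1.3445] [ 0.0684  0.0456 -0.0415]
[0.4997 0.1237 0.1011] [-0.5495 -0.5329 -1.7196] [ 0.0034 -0.0172  0.0214]
[0.4998 0.1237 0.1012] [-1.3682 -0.4741 -1.6149] [ 0.0424 -0.058   0.0426]
[([372.8, 242.3], 0.61, array([0.4128, 0.0478, 0.107 ])), ([307.1, 230.4], 0.36, array([0.5769, 0.0478, 0.107 ]))]
[329 258]
```

Request:
play_rows([
  [0, 0.004, 0.005, 0, 0, 0, 30],
  [0, 0.007, 0.005, 0, 0, 0, 30],
  [0, 0.007, 0.005, 0, 0, 0, 30],
  [0, 0.007, 0.005, 0, 0, 0, 30],
])

```text
time: 23.42
ee_pos: [0.4999, 0.1223, 0.1]
eef_rot: [0.994, 0.11, 0.0, -0.0]
ft_force: [-1.2, 0.6, -2.8]
width: 0.0457
```

```bash
cat > st.py <<'E'
from h import *
np.set_printoptions(precision=4,suppress=True)
P=[];F=[]
for i in range(4):
    s=r.read_state();P.append(s["ee_pos"]);F.append(s["ft_force"]);eyes.camera("side")
R=Ro.from_quat(s["eef_rot"]);q=s["eef_rot"];F=np.array(F)
print(P[-1],"F tool",R.inv().apply(F.mean(0)),F.std(0),s["width"],"xyaw",np.degrees(2*np.arctan2(q[1],q[0])),"tilt",np.degrees(2*np.hypot(q[2],q[3])),s["time"])
E
python3 st.py
```

```text
[0.4999 0.1223 0.1001] F tool [-0.2625 -0.7947  2.1376] [0.6983 0.5242 0.451 ] 0.045326163360805576 xyaw 12.587060461819796 tilt 0.0035523922137790163 23.575
```

Request:
play_rows([
  [0, -0.007, 0, 0, 0, 0, 30],
  [0, -0.014, 0, 0, 0, 0, 30],
  [0, -0.014, 0, 0, 0, 0, 30],
  [0, -0.014, 0, 0, 0, 0, 30],
])

```text
time: 24.12
ee_pos: [0.4994, 0.1249, 0.1]
eef_rot: [0.994, 0.11, 0.0, 0.0]
ft_force: [-0.7, -0.5, -1.6]
width: 0.0455
```

```bash
python3 st.py
```

```text
[0.4993 0.1249 0.1   ] F tool [-0.4022  0.2618  1.4719] [0.329  0.3043 0.4662] 0.04548633820730312 xyaw 12.578601970715956 tilt 0.0054586206422792645 24.275
```

No contact at ±1.4 mm in y, so it is centred there. Now x.

Request:
play_rows([
  [0.003, 0.007, 0, 0, 0, 0, 30],
  [0.006, 0.007, 0, 0, 0, 0, 30],
  [0.006, 0.007, 0, 0, 0, 0, 30],
  [0.006, 0.007, 0, 0, 0, 0, 30],
])

```text
time: 24.82
ee_pos: [0.5008, 0.1239, 0.1]
eef_rot: [0.994, 0.11, 0.0, 0.0]
ft_force: [-0.8, 0.0, -1.9]
width: 0.0458
```

```bash
python3 st.py
```

```text
[0.5008 0.1239 0.1   ] F tool [-0.2668  0.2093  1.8676] [0.4123 0.736  0.3309] 0.045650016428778806 xyaw 12.584139352557008 tilt 0.004593683515536264 24.975
```

Request:
play_rows([
  [-0.006, 0, 0, 0, 0, 0, 30],
  [-0.012, 0, 0, 0, 0, 0, 30],
  [-0.012, 0, 0, 0, 0, 0, 30],
  [-0.012, 0, 0, 0, 0, 0, 30],
])

```text
time: 25.52
ee_pos: [0.4985, 0.1233, 0.1001]
eef_rot: [0.994, 0.11, 0.0, 0.0]
ft_force: [0.5, -0.4, -0.8]
width: 0.0458
```

```bash
python3 st.py
```

```text
[0.4985 0.1233 0.1001] F tool [0.2344 0.13   1.4682] [0.1797 0.2777 0.4589] 0.045680367298629204 xyaw 12.581760036449566 tilt 0.006612837622120979 25.675
```

No contact at ±1.2 mm in x either. I'm returning to the centre for the final check.

Request:
play_rows([
  [0.003, 0, 0, 0, 0, 0, 30],
  [0.006, 0, 0, 0, 0, 0, 30],
  [0.006, 0, 0, 0, 0, 0, 30],
  [0.006, 0, 0, 0, 0, 0, 30],
])

```text
time: 26.22
ee_pos: [0.4996, 0.1236, 0.1]
eef_rot: [0.994, 0.11, 0.0, 0.0]
ft_force: [0.3, -1.0, -1.6]
width: 0.046
```

```bash
python3 st.py
python3 - <<'E'
from h import *
W=eyes.camera("wrist");S=eyes.camera("side");s=r.read_state()
d=proj(S,s["ee_pos"])[0].astype(int)
print("ring top/bottom expected",proj(S,[.4996,.1236+.0225,.117]),proj(S,[.4996,.1236+.0225,.097]),d-[40,45])
a=W["image"][180:400,210:430];b=S["image"][d[1]-45:d[1]+35,d[0]-40:d[0]+40]
cv2.imwrite("pics/w9.png",np.hstack([cv2.resize(x,(400,400),interpolation=2) for x in(a,b)])[:,:,::-1])
for l in["keeper_grip","keeper_hinge"]:
  for p in(W,S):
    for o in eyes.landmark_of(p,l)[:1]: print(l,o["xy"],round(o["p"],2),atz(p,o["xy"],.17 if "grip" in l else .136))
E
```

```text
[0.4996 0.1236 0.1001] F tool [-0.0154  0.2527  1.7466] [0.3727 0.4371 0.3557] 0.045233833410745515 xyaw 12.584314618964243 tilt 0.005672621590045699 26.375
ring top/bottom expected [[326.61858137 260.14095934]] [[326.62546706 266.44796411]] [289 213]
keeper_grip [290.3, 200.3] 0.78 [0.62624019 0.02107826 0.17      ]
keeper_hinge [316.9, 48.9] 0.79 [0.58877623 0.14405145 0.136     ]
keeper_hinge [287.2, 245.8] 0.93 [0.59299246 0.144019   0.136     ]
```

View pics/w9.png

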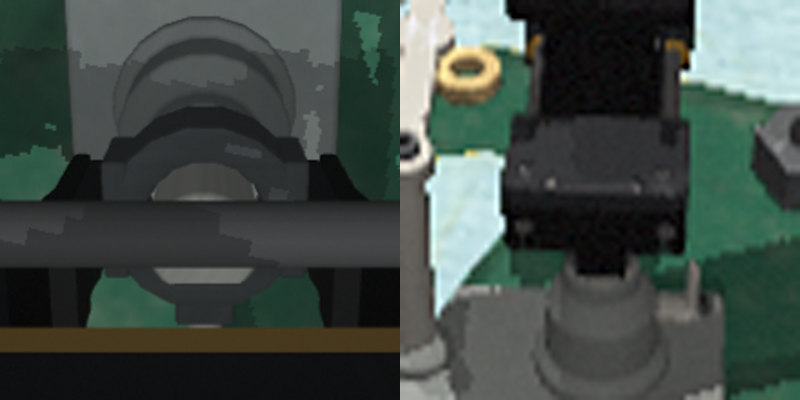

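The collar is round the shaft above the shoulder, level, with the screw towards the pointer; the forces show only its own weight. Handing in.

```bash
python3 -c "
from h import *
print(job.close_job()); s=r.read_state(); print(s['time'],s['ee_pos'],s['width'])"
```

```text
the job is handed in; nothing more can be done
None
the job is handed in; nothing more can be done
```

I finished the job and handed it in at about 26.7 s; the hand-in gave no verdict. The gripper still holds the collar round the shaft.

**What I did**
- **Keeper:** I swung it until it met its open stop; the network's points then put it at about 90.5° open.
- **Shaft:** I gripped it square on the flat (20.5 mm between the pads) and turned it 30.6° clockwise. A picture taken after release put the flat at 192.5° and the pointer at 192.7°.
- **Collar:** I picked up the smaller one (45.7 mm across its flat sides) and lowered it over the shaft with no contact force.

**Last checks**
- **Position:** the collar's centre is at about 107 mm, from the TCP height plus the offset at the grasp. The screw points to 192.6° and the tool's tilt reads 0.006°.
- **Clearance:** moving the collar ±1.4 mm across and ±1.2 mm along the screw met no contact. At the end the force showed only the collar's weight.
- **After the collar went on:** I could not measure the flat again, because the gripper hid it. I took it as unmoved, since no contact force was felt.

**Disagreements**
- **Wrist camera:** it put the held collar 1 to 3 mm off the jaw centre line. I took that as camera bias, and the no-contact probing supported it.
- **Keeper angle:** the last side view gave about 285° for the keeper, against the 283° I expected. That still means open and is within the network's error.

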